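Stand up the plug jar and hold the sprung drawer open

ROBOT

A 7-joint arm with a two-finger parallel gripper is mounted at the origin on the work surface. World frame = base frame: x ahead of the robot, y to its left, z up, the work surface at z = 0. Lengths are in m, angles in rad, forces in N, time in s.
With the tool pointing down it reaches from about 0.425 to 0.925 m from the base axis. Payload 6.8 kg.
Tool frame: the origin (TCP) lies midway between the tips of the shut fingers; the grasp point (between the pads) lies 19 mm behind it; y points along the fingers, z is the direction in which the jaws open and shut, and the axes are right-handed (so a half turn about y gives the same grasp; the last joint's range is limited). The gripper opens to 85 mm and grips with 20 to 120 N. Pads are 22 mm wide; open, the fingers measure 114 mm over their backs; the gripper's body (76 mm by 85 mm) begins 54 mm behind the grasp point. The pads swing forward as they close: fully open they stand 13 mm farther back than shut.
Start: joints at [1.22, 0.477, 0.022, 1.555, -0.011, 1.109, -0.083], TCP at [0.162, -0.655, 0.231] pointing down, gripper open.
Joint ranges: [-2.96, 2.96], [-0.34, 2.1], [-1.41, 1.46], [0.24, 2.44], [-1.37, 4.51], [0.17, 1.92], [-2.96, 2.96]. Speed limits (rad/s): [2.39, 2.39, 3.14, 3.14, 3.14, 3.14, 3.14].

INTERFACE

Orientations are given as a unit quaternion [w, x, y, z].
In Python, from station import bot gives the robot as it stands. The module is installed in compiled form; this text tells all that it offers.
- The arm moves only by the shell command python3 -m crank 'ROWS' [FORCE]. ROWS is JSON, a list of rows, each an object with "linear": the shift along the tool's x, y, z in m, a list of three; "dr": the turn, a rotation vector about the tool's x, y, z in degrees, a list of three; "hand": the gripper command: -1 is shut, 1 is fully open, values between are in proportion. A call has 1 to 10 rows; each row is the pose to reach, as a shift and turn from the pose commanded when the call began, along the tool's axes at that moment; what a row does not reach only later rows make up. A row lasts 1/12 s, in which the tool goes at most 41.7 mm and 7.16 degrees, less where a joint would pass 70% of its speed; a pose out of reach is approached as far as the arm can. A call with a gripper value outside its range is refused whole. The fingers move at their own pace and stop on an object; FORCE is the grip in N (left out, the last holds). Time passes only in rows, so rows that repeat a pose let the fingers close. It gives the time, the measured TCP pose, the force and the opening at its end, in the units of the state.
- bot.get_obs(): the state, without advancing time (a new reading comes with each control period).
- bot.read_camera(name): name is "side" or "top"; returns the picture (480x640x3 uint8, blue, green, red); there is no depth.
- bot.camera_params(name): a dict with "K" (3x3 intrinsics, pixels), "R" (3x3) and "t" (3): a world point X has camera coordinates R X + t. Camera axes: x right, y down, z forward; pixel columns grow to the right and rows downward; lengths in m; the calibration is good to about 2 mm. A picture is of the moment at which its call begins. camera_params takes no time and is no camera call.
- bot.hand_in(): hands the job in, once; it reports no verdict.
Trained networks look in the newest picture that a camera, given by its name, has taken for a name from the list of things; names that differ only in an ending like _2 or _b are one class to them, and where a whole thing is asked for, a point or a joint stands for the part that bears it (a point fixed in the world has none). Each returns a list of dicts, best first, with "score" (0 to 1); they miss things now and then, are a little off and sometimes report something else, mostly with a low value. They report only what shows in the picture. A call takes as long as a camera call. They do not tell look-alikes from the thing itself.
- bot.search_frame(camera, target): "extent" ([left, top, right, bottom] in pixels, round what is visible of it).
- bot.cut_out(camera, target): "pixels" (480x640 bool, what is visible of it) and "extent" ([left, top, right, bottom] in pixels, round what is visible of it).
- bot.place_of(camera, target): "xy" ([column, row] in pixels: a listed point, or the origin of a listed thing).
The state is a dict: "t": time; "q": joint angles; "joint_vel": joint speeds; "joint_torque": joint torques, N m; "eef_pos": TCP position; "tool_rot": TCP orientation; "contact_force": force on the tool from outside, world axes, zero at the start; "torque": the same for the moment, N m; "gripper_width": opening from 0.0 (shut) to 1.0 (fully open).
Only numpy, scipy, OpenCV 4.12 (cv2) and the standard library are available. Lean on these libraries where they do the work, as an engineer would, in place of code of your own. Each camera call takes 0.05 s, during which the arm holds its last target. There are 200 camera calls.

TASK

I want to refill the parts drawer with network plugs: first stand the fallen plug jar upright on the cork coaster, setting it down without dropping it, and let go of it. Then pull the orange self-closing drawer out by its black pull until its front face is over the yellow line, and keep holding it there: it springs shut if released, so finish while still holding it. Leave the cable tester, the crimping tool and the side cutters where they lie.

Things in the scene. Friction and masses are not known exactly. Their poses are not given: they have to be found in the camera images.
- jar: clear square-section plastic jar of plugs with a white round screw lid, lying on one flat side on the table with its lid pointing roughly away from the robot (within 26 degrees). Body 50 x 50 mm in section and 78 mm tall, then the lid, 47 mm across and 16 mm tall (94 mm overall); 0.11 to 0.22 kg. Origin: centre of the jar's base (underside). z axis: from base to lid (up when the jar stands); x and y axes: across the flat sides
- coaster: round cork coaster fixed on the table, 120 mm across, 4 mm thick; origin at the centre of its underside, on the table
- case: black case of the parts drawer, fixed on the table: shell 200 (x) x 152 (y) x 84 mm, its top 90 mm above the table, on a grey base plate 6 mm thick and 200 mm wide that reaches 130 mm in front of the shell. Origin: on the table under the centre of the shell. The front looks to its -x axis, roughly towards the robot; the drawer comes out along -x
- drawer (a joint): how far the drawer is out, m: 0 shut, at most 0.13. A spring pulls it shut with 3.3 N when shut, rising by 55 N per m (7 to 9 N at the line), besides about 0.4 N of friction
- drawer_face (a point): middle of the lower edge of the drawer's orange front face, 10 mm above the table (face 148 mm wide, 74 mm tall); moves with the drawer; axes parallel to the case's. Shut, it lies 108 mm in front of the case's origin
- drawer_pull (a point): centre of the black block that is the drawer's pull: 18 mm (along the pull direction, x) x 24 mm (across, y) x 40 mm tall, 62 mm above the table; 42 mm in front of the orange face, on a 12 mm round steel neck; moves with the drawer; axes parallel to the case's
- mark: yellow line 5 mm wide painted across the whole grey base plate, 55 to 95 mm in front of the shut drawer's face. Origin: middle of the line, on the plate's top; x axis parallel to the case's, y along the line
- tester: yellow cable tester lying flat, 125 x 66 x 28 mm, origin at the centre of its underside, x along its length; to be left alone
- crimper: crimping tool with one black and one yellow handle, lying flat, about 160 x 80 x 20 mm, origin on its underside near the joint, jaws towards x, handles towards -x; to be left alone
- cutters: small side cutters with yellow handles, lying flat, about 130 x 50 x 14 mm, origin on the underside near the joint, jaws towards x; to be left alone
There are look-alikes about, which are no part of the job. Of the things like the jar, leave any that is green or turquoise; of the rest the smaller one is meant.

How it is judged:
By the outcome, as a careful person would: the job done as asked, in the order asked, and still so for the second after the job is handed in, while the arm keeps its last pose, push and grip.
It also fails if it takes over 58 s, if anything falls off the work surface, if the arm or the gripper's body presses on something with over 40 N, if the wrist force passes 120 N, or if a joint passes its speed limit or range.

## Working session

There is one attempt and no reset: what is moved stays moved. The work goes in short steps, Python scripts to look and compute and a shell command to move; the robot and the scene stay as the last step left them, time stands still between calls to the robot, and variables do not carry over. Pictures are saved under pics/ and viewed, about 8 in all and at most 12, crops included, and the job is handed in when it is done.

```bash
mkdir -p pics; cat > h.py <<'E'
import numpy as np,cv2
from station import bot
def ray(cam,uv,z):
    p=bot.camera_params(cam);K,R,t=map(np.array,(p["K"],p["R"],p["t"]))
    c=-R.T@t; d=R.T@np.linalg.inv(K)@np.array([uv[0],uv[1],1.])
    return c+d*(z-c[2])/d[2]
def proj(cam,X):
    p=bot.camera_params(cam);K,R,t=map(np.array,(p["K"],p["R"],p["t"]))
    x=K@(R@np.array(X,float)+t); return x[:2]/x[2]
def snap(cam,n):
    im=bot.read_camera(cam); cv2.imwrite(f"pics/{n}.png",im); return im
E
python3 - <<'E'
from h import *
np.set_printoptions(precision=3,suppress=True)
o=bot.get_obs();print({k:np.round(v,3) for k,v in o.items()})
snap("top","t0");snap("side","s0")
for c in("top","side"):
    p=bot.camera_params(c);print(c,-np.array(p["R"]).T@np.array(p["t"]))
    for n in("jar","coaster","case","drawer_face","drawer_pull","mark"):
        r=bot.place_of(c,n)
        print(n,[(np.round(x["xy"],1).tolist(),round(x["score"],2),ray(c,x["xy"],dict(drawer_face=.01,drawer_pull=.062,mark=.006,jar=.025).get(n,0))[:2].round(3).tolist()) for x in r])
    print([(np.round(x["extent"]).tolist(),round(x["score"],2)) for x in bot.search_frame(c,"jar")])
E
```

```text
{'t': np.float64(0.0), 'q': array([ 1.22 ,  0.478,  0.022,  1.556, -0.012,  1.109, -0.083]), 'joint_vel': array([-0.   , -0.001, -0.   , -0.001, -0.001,  0.001, -0.   ]), 'joint_torque': array([ -0.   , -59.644,   1.608, -28.12 ,   0.012,   0.009,   0.   ]), 'eef_pos': array([ 0.162, -0.655,  0.23 ]), 'tool_rot': array([ 0.086, -0.086,  0.703, -0.701]), 'contact_force': array([0.228, 0.124, 0.427]), 'torque': array([ 0.007,  0.027, -0.012]), 'gripper_width': np.float64(0.997)}
top [ 0.237 -0.041  1.414]
jar [([289.9, 306.8], 0.97, [0.309, 0.006]), ([109.8, 340.5], 0.72, [0.219, 0.42]), ([252.1, 244.5], 0.62, [0.454, 0.102])]
coaster [([486.0, 225.7], 0.72, [0.523, -0.47])]
case [([393.7, 141.0], 0.88, [0.734, -0.24])]
drawer_face [([386.9, 179.1], 0.59, [0.631, -0.222]), ([483.7, 225.3], 0.4, [0.522, -0.461])]
drawer_pull [([386.9, 187.2], 0.87, [0.597, -0.216]), ([268.5, 143.6], 0.3, [0.696, 0.071])]
mark [([381.8, 199.6], 0.73, [0.58, -0.211])]
[([238.0, 210.0, 274.0, 252.0], 0.85), ([269.0, 268.0, 302.0, 312.0], 0.82), ([182.0, 297.0, 237.0, 330.0], 0.8), ([92.0, 284.0, 138.0, 344.0], 0.71)]
side [0.051 0.789 0.685]
jar [([371.6, 326.9], 0.75, [0.294, 0.117]), ([341.9, 463.5], 0.7, [0.219, 0.415]), ([386.1, 294.4], 0.68, [0.305, 0.004]), ([307.5, 301.9], 0.64, [0.45, 0.108])]
coaster [([234.0, 366.0], 0.56, [0.499, 0.316])]
case [([281.6, 215.0], 0.73, [0.734, -0.24])]
drawer_face [([308.1, 221.1], 0.81, [0.635, -0.229])]
drawer_pull [([317.7, 213.3], 0.76, [0.588, -0.2])]
mark [([163.6, 321.9], 0.68, [0.707, 0.288]), ([319.4, 233.1], 0.49, [0.578, -0.19])]
[([276.0, 274.0, 316.0, 321.0], 0.71), ([349.0, 279.0, 389.0, 307.0], 0.64), ([336.0, 316.0, 383.0, 384.0], 0.63), ([265.0, 400.0, 354.0, 476.0], 0.62), ([285.0, 191.0, 324.0, 233.0], 0.27)]
```

View pics/t0.png

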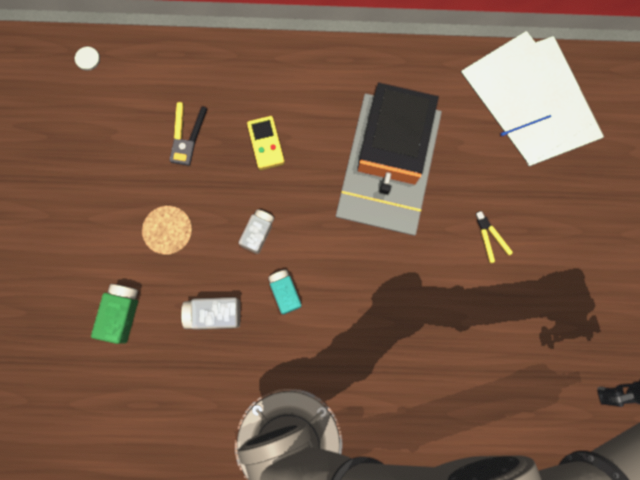

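View pics/s0.png

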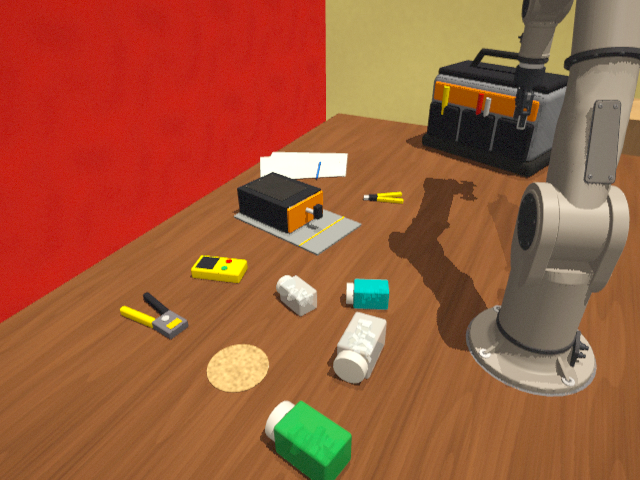

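The top view shows the clear grey jars: the small one is at about (256,231) with its lid at (264,215), and the larger clear one at (212,313). Green and turquoise jars are at (115,313) and (285,292). The coaster is at (167,230), the drawer pull at (386,186) and the yellow line at (382,200). The target is the small clear jar. Next I'll fit poses.

```bash
cat > fit.py <<'E'
from h import *
from scipy.optimize import minimize
def hullmask(c,P):
    uv=np.array([proj(c,p) for p in P])*4
    m=np.zeros((1920,2560),np.uint8); cv2.fillConvexPoly(m,cv2.convexHull(uv.round().astype(np.int32)),1)
    return cv2.resize(m,(640,480),interpolation=cv2.INTER_AREA)>0 if 0 else m[2::4,2::4]>0
def jarpts(x,y,a):
    d=np.array([np.cos(a),np.sin(a),0]);n=np.array([-d[1],d[0],0]);z=np.array([0,0,1]);b=np.array([x,y,.025])
    P=[b+l*d+s*n*.025+k*z*.025 for l in(0,.078) for s in(-1,1) for k in(-1,1)]
    return P+[b+l*d+.0235*(np.cos(t)*n+np.sin(t)*z) for l in(.078,.094) for t in np.arange(0,6.28,.5)]
def shellpts(x,y,a):
    d=np.array([np.cos(a),np.sin(a)]);n=np.array([-d[1],d[0]])
    return [np.r_[np.array([x,y])+i*.1*d+j*.076*n,k] for i in(-1,1) for j in(-1,1) for k in(.006,.09)]
def fit(f,masks,x0,step):
    def cost(v): return -sum((hullmask(c,f(*v))&m).sum()/(hullmask(c,f(*v))|m).sum() for c,m in masks.items())
    return minimize(cost,x0,method="Nelder-Mead",options=dict(initial_simplex=[x0]+[np.add(x0,np.eye(3)[i]*step[i]) for i in range(3)],maxiter=120))
E
python3 - <<'E'
from fit import *
from scipy.spatial.transform import Rotation as Ro
np.set_printoptions(precision=4,suppress=True)
masks={}
for c,pt in(("top",(253,235)),("side",(297,297))):
    im=bot.read_camera(c)
    for r in bot.cut_out(c,"jar"):
        if r["pixels"][pt[1],pt[0]] and c not in masks: masks[c]=r["pixels"]; print(c,r["extent"],r["score"])
for ms in (masks,{k:v for k,v in masks.items() if k=="top"}):
    r=fit(jarpts,ms,[.45,.105,-.2],[.01,.01,.2]);print("jar",r.x,r.fun)
# coaster
im=bot.read_camera("top")
r=[k for k in bot.cut_out("top","coaster") if k["pixels"][230,167]]
if r:
    v,u=np.nonzero(r[0]["pixels"]);print("coaster",ray("top",(u.mean(),v.mean()),.004),len(u))
im=im.astype(int);b,g,rr=im[...,0],im[...,1],im[...,2]
m=(rr>150)&(g>120)&(b<110);m[:185]=0;m[220:]=0;m[:,:335]=0;m[:,430:]=0
v,u=np.nonzero(m);P=np.array([ray("top",p,.006)[:2] for p in zip(u,v)])
ctr=P.mean(0);w,V=np.linalg.eigh(np.cov((P-ctr).T));y=V[:,1]*np.sign(V[1,1]);x=np.array([y[1],-y[0]])
s=(P-ctr)@y;print("mark",ctr,"mid",ctr+y*(s.max()+s.min())/2,"len",np.ptp(s),"yaw",np.arctan2(x[1],x[0]),len(u))
r=[k for k in bot.cut_out("top","drawer_face")];print([(k["extent"],k["score"]) for k in r])
for n in("drawer_pull","drawer_face"):
    for k in bot.place_of("top",n)[:1]:
        X=ray("top",k["xy"],.062 if n=="drawer_pull" else .01);d=X[:2]-ctr;print(n,X,"ahead",d@x,"lat",d@y)
o=bot.get_obs();print(Ro.from_quat(np.roll(o["tool_rot"],-1)).as_matrix())
E
```

```text
top [240.0, 209.1, 274.6, 253.1] 0.59
side [275.3, 271.4, 316.1, 319.7] 0.68Traceback (most recent call last):
  File "<stdin>", line 10, in <module>
  File "fit.py", line 16, in fit
    return minimize(cost,x0,method="Nelder-Mead",options=dict(initial_simplex=[x0]+[np.add(x0,np.eye(3)[i]*step[i]) for i in range(3)],maxiter=120))
    res = _minimize_neldermead(fun, x0, args, callback, bounds=bounds,
                               **options)
    fxr = func(xr)
    fx = function(np.copy(x), *(wrapper_args + args))
  File "fit.py", line 15, in cost
    def cost(v): return -sum((hullmask(c,f(*v))&m).sum()/(hullmask(c,f(*v))|m).sum() for c,m in masks.items())
                         ~~~^^^^^^^^^^^^^^^^^^^^^^^^^^^^^^^^^^^^^^^^^^^^^^^^^^^^^^^^^^^^^^^^^^^^^^^^^^^^^^^^^^
  File "fit.py", line 15, in <genexpr>
    def cost(v): return -sum((hullmask(c,f(*v))&m).sum()/(hullmask(c,f(*v))|m).sum() for c,m in masks.items())
                              ~~~~~~~~^^^^^^^^^
  File "fit.py", line 4, in hullmask
    uv=np.array([proj(c,p) for p in P])*4
                 ~~~~^^^^^
  File "h.py", line 8, in proj
    p=bot.camera_params(cam);K,R,t=map(np.array,(p["K"],p["R"],p["t"]))
ValueError: time passes only in moves, steps and waits
```

```bash
cat > h.py <<'E'
import numpy as np,cv2
from station import bot
C={c:[np.array(bot.camera_params(c)[k]) for k in("K","R","t")] for c in("top","side")}
def ray(cam,uv,z):
    K,R,t=C[cam]
    c=-R.T@t; d=R.T@np.linalg.inv(K)@np.array([uv[0],uv[1],1.])
    return c+d*(z-c[2])/d[2]
def proj(cam,X):
    K,R,t=C[cam]
    x=K@(R@np.array(X,float)+t); return x[:2]/x[2]
def snap(cam,n):
    im=bot.read_camera(cam); cv2.imwrite(f"pics/{n}.png",im); return im
E
cat > m1.py <<'E'
from fit import *
from scipy.spatial.transform import Rotation as Ro
np.set_printoptions(precision=4,suppress=True)
masks={}
for c,pt in(("top",(253,235)),("side",(297,297))):
    im=bot.read_camera(c)
    for r in bot.cut_out(c,"jar"):
        if r["pixels"][pt[1],pt[0]] and c not in masks: masks[c]=r["pixels"]; print(c,r["extent"],r["score"])
for ms in (masks,{k:v for k,v in masks.items() if k=="top"}):
    r=fit(jarpts,ms,[.45,.105,-.2],[.01,.01,.2]);print("jar",r.x,r.fun)
# coaster
im=bot.read_camera("top")
r=[k for k in bot.cut_out("top","coaster") if k["pixels"][230,167]]
if r:
    v,u=np.nonzero(r[0]["pixels"]);print("coaster",ray("top",(u.mean(),v.mean()),.004),len(u))
im=im.astype(int);b,g,rr=im[...,0],im[...,1],im[...,2]
m=(rr>150)&(g>120)&(b<110);m[:185]=0;m[220:]=0;m[:,:335]=0;m[:,430:]=0
v,u=np.nonzero(m);P=np.array([ray("top",p,.006)[:2] for p in zip(u,v)])
ctr=P.mean(0);w,V=np.linalg.eigh(np.cov((P-ctr).T));y=V[:,1]*np.sign(V[1,1]);x=np.array([y[1],-y[0]])
s=(P-ctr)@y;print("mark",ctr,"mid",ctr+y*(s.max()+s.min())/2,"len",np.ptp(s),"yaw",np.arctan2(x[1],x[0]),len(u))
for n in("drawer_pull","drawer_face"):
    for k in bot.place_of("top",n)[:1]:
        X=ray("top",k["xy"],.062 if n=="drawer_pull" else .01);d=X[:2]-ctr;print(n,X,"ahead",d@x,"lat",d@y)
m=[k for k in bot.cut_out("top","case")];print([(k["extent"],k["score"]) for k in m])
o=bot.get_obs();print(Ro.from_quat(np.roll(o["tool_rot"],-1)).as_matrix(),o["t"])
E
python3 m1.py
```

```text
top [241.6, 211.2, 274.1, 252.8] 0.56
side [276.4, 274.6, 317.7, 320.2] 0.76
jar [ 0.4438  0.1112 -0.3952] -1.7969086592134849
jar [ 0.4423  0.1096 -0.3703] -0.9144942648592284
coaster [0.488  0.3147 0.004 ] 1868
mark [ 0.5774 -0.2042] mid [ 0.5766 -0.2082] len 0.20292584540826825 yaw -0.1998623597293062 18
drawer_pull [ 0.5917 -0.2121  0.062 ] ahead 0.015585755270735826 lat -0.004951766453642238
drawer_face [ 0.6261 -0.2282  0.01  ] ahead 0.0525383251897699 lat -0.013916099966078928
[([335.8, 86.8, 437.0, 233.3], 0.6)]
[[-0.9707  0.      0.2404]
 [-0.2404 -0.0001 -0.9707]
 [ 0.     -1.      0.0001]] 1.45
```

```bash
cat > plan.py <<'E'
# usage: plan.goto(pos, xaxis, yaxis) -> shift/turn in the present tool axes
from h import *
from scipy.spatial.transform import Rotation as Ro
np.set_printoptions(precision=4,suppress=True)
def pose():
    o=bot.get_obs();return np.array(o["eef_pos"]),Ro.from_quat(np.roll(o["tool_rot"],-1)).as_matrix(),o
def goto(p,x=None,y=None):
    P,R,o=pose();T=R
    if x is not None:
        y=np.array(y,float)/np.linalg.norm(y);x=np.array(x,float);x-=y*(x@y);x/=np.linalg.norm(x);T=np.c_[x,y,np.cross(x,y)]
    print("lin",R.T@(np.array(p)-P),"dr",np.degrees(Ro.from_matrix(R.T@T).as_rotvec()),"q",np.array(o["q"]),"t",o["t"])
E
python3 -c "
from plan import *
goto([.45,-.35,.25])
goto([.485,.093,.25],[.927,-.376,0],[0,0,-1])"
```

```text
lin [-0.3526 -0.0187 -0.2271] dr [0. 0. 0.] q [ 1.2199  0.477   0.0224  1.5554 -0.0115  1.1093 -0.0831] t 1.45
lin [-0.4931 -0.0187 -0.6487] dr [  -0.0016 -144.0142    0.0052] q [ 1.2199  0.477   0.0224  1.5554 -0.0115  1.1093 -0.0831] t 1.45
```

```bash
R='{"linear":[-0.35,-0.02,-0.225],"dr":[0,-70,0],"hand":1}'; python3 -m crank '[{"linear":[-0.35,-0.02,-0.225],"dr":[0,-70,0],"hand":1},{"linear":[-0.35,-0.02,-0.225],"dr":[0,-70,0],"hand":1},{"linear":[-0.35,-0.02,-0.225],"dr":[0,-70,0],"hand":1},{"linear":[-0.35,-0.02,-0.225],"dr":[0,-70,0],"hand":1},{"linear":[-0.35,-0.02,-0.225],"dr":[0,-70,0],"hand":1},{"linear":[-0.35,-0.02,-0.225],"dr":[0,-70,0],"hand":1},{"linear":[-0.35,-0.02,-0.225],"dr":[0,-70,0],"hand":1},{"linear":[-0.35,-0.02,-0.225],"dr":[0,-70,0],"hand":1},{"linear":[-0.35,-0.02,-0.225],"dr":[0,-70,0],"hand":1},{"linear":[-0.35,-0.02,-0.225],"dr":[0,-70,0],"hand":1}]'
python3 -c "
from plan import *
goto([.485,.093,.2],[.927,-.376,0],[0,0,-1])"
```

```text
t: 2.28
eef_pos: [0.449, -0.3511, 0.2518]
tool_rot: [-0.474, 0.474, -0.524, 0.525]
contact_force: [1.1, 0.2, -0.9]
gripper_width: 1.003
lin [-0.4455  0.0516 -0.0087] dr [ -0.0079 -73.6685   0.0531] q [ 0.855   0.3112 -0.3722  1.7686  0.1266  1.0845  0.3396] t 2.2833
```

```bash
python3 -m crank '[{"linear":[-0.445,0.05,-0.009],"dr":[0,-73.5,0],"hand":1},{"linear":[-0.445,0.05,-0.009],"dr":[0,-73.5,0],"hand":1},{"linear":[-0.445,0.05,-0.009],"dr":[0,-73.5,0],"hand":1},{"linear":[-0.445,0.05,-0.009],"dr":[0,-73.5,0],"hand":1},{"linear":[-0.445,0.05,-0.009],"dr":[0,-73.5,0],"hand":1},{"linear":[-0.445,0.05,-0.009],"dr":[0,-73.5,0],"hand":1},{"linear":[-0.445,0.05,-0.009],"dr":[0,-73.5,0],"hand":1},{"linear":[-0.445,0.05,-0.009],"dr":[0,-73.5,0],"hand":1},{"linear":[-0.445,0.05,-0.009],"dr":[0,-73.5,0],"hand":1},{"linear":[-0.445,0.05,-0.009],"dr":[0,-73.5,0],"hand":1}]'
python3 -c "
from plan import *
goto([.485,.093,.15],[.927,-.376,0],[0,0,-1])"
```

```text
t: 3.12
eef_pos: [0.4835, 0.0615, 0.205]
tool_rot: [-0.691, 0.692, -0.148, 0.148]
contact_force: [0.4, -0.6, -0.1]
gripper_width: 1.0
lin [-0.0116  0.055   0.0293] dr [-0.0007 -2.0772  0.0735] q [ 0.4294  0.2917 -0.7967  1.9807  0.2533  0.9682  0.658 ] t 3.1167
```

```bash
cat > fk.py <<'E'
import numpy as np, itertools
from scipy.optimize import least_squares
from scipy.spatial.transform import Rotation as Ro
D=[([1.2199,.477,.0224,1.5554,-.0115,1.1093,-.0831],[.162,-.655,.2312],[.086,-.086,.703,-.701]),
([.855,.3112,-.3722,1.7686,.1266,1.0845,.3396],[.449,-.3511,.2518],[-.474,.474,-.524,.525]),
([.4294,.2917,-.7967,1.9807,.2533,.9682,.658],[.4835,.0615,.205],[-.691,.692,-.148,.148])]
def fk(q,L,s,pts=False):
    h,a,b,c,e1,e2,e3,o1=L[:8];ro=Ro.from_rotvec(L[8:11]).as_matrix()
    ang=[s[0]*q[0]+o1,q[1],s[1]*q[2],q[3],s[2]*q[4],q[5],s[3]*q[6]]
    off=[[0,0,0],[0,0,h],[e1,0,a],[0,0,0],[e2,0,b],[0,0,0],[e3,0,0]]
    off[1]=[0,0,h];R=np.eye(3);p=np.zeros(3);J=[]
    for i,(t,o) in enumerate(zip(ang,[[0,0,0],[0,0,h],[0,0,0],[e1,0,a],[0,0,0],[e2,0,b],[e3,0,0]])):
        p=p+R@np.array(o);J.append(p);R=R@Ro.from_euler("zy"[i%2],t).as_matrix()
    p=p+R@np.array([0,0,c])
    return (p,R@ro,J) if pts else (p,R@ro)
def fit():
    best=None
    for s in itertools.product([1,-1],repeat=4):
      for r0 in([1.2,1.2,1.2],[-1.5,0,0]):
        def f(L):
            r=[.01*(L[4:7])]
            for q,p,w in D:
                P,R=fk(q,L,s);r+=[P-p,.2*(R-Ro.from_quat(np.roll(w,-1)).as_matrix()).ravel()]
            return np.concatenate(r)
        k=least_squares(f,[.3,.4,.4,.2,0,0,0,0]+r0)
        if best is None or k.cost<best[0].cost: best=(k,s)
    return best
if __name__=="__main__":
    k,s=fit();np.set_printoptions(precision=3,suppress=True);print(k.cost,s,k.x,k.fun)
E
python3 fk.py
```

```text
4.164689544857053e-06 (-1, -1, -1, -1) [ 1.934  0.577  0.498  1.977 -0.034  0.036 -0.011 -0.095  1.162 -1.278
 -1.279] [-0.     0.    -0.    -0.001 -0.001  0.    -0.     0.    -0.     0.
 -0.    -0.     0.    -0.     0.     0.001  0.002 -0.     0.    -0.
  0.    -0.     0.     0.    -0.    -0.    -0.     0.    -0.001 -0.
  0.     0.    -0.     0.    -0.     0.     0.     0.     0.   ]
```

```bash
python3 -m crank '[{"linear":[-0.011,0.035,0.03],"dr":[0,-2,0],"hand":1},{"linear":[-0.011,0.055,0.03],"dr":[0,-2,0],"hand":1},{"linear":[-0.011,0.055,0.03],"dr":[0,-2,0],"hand":1},{"linear":[-0.011,0.055,0.03],"dr":[0,-2,0],"hand":1}]'
python3 - <<'E'
from plan import *
goto([.485,.093,.025],[.927,-.376,0],[0,0,-1])
im=snap("top","t1");im2=snap("side","s1")
cv2.imwrite("pics/c1.png",np.hstack([cv2.resize(im[190:290,200:320],(396,330),interpolation=cv2.INTER_CUBIC),cv2.resize(im2[220:340,240:380],(385,330),interpolation=cv2.INTER_CUBIC)]))
E
```

```text
t: 3.45
eef_pos: [0.4851, 0.0915, 0.1491]
tool_rot: [-0.693, 0.694, -0.138, 0.137]
contact_force: [-0.2, 0.1, 0.2]
gripper_width: 0.999
lin [-0.0004  0.1241  0.0015] dr [ 0.0879 -0.3473 -0.1378] q [ 0.3298  0.3865 -0.7727  2.0187  0.3496  0.8731  0.5439] t 3.45
```

View pics/c1.png

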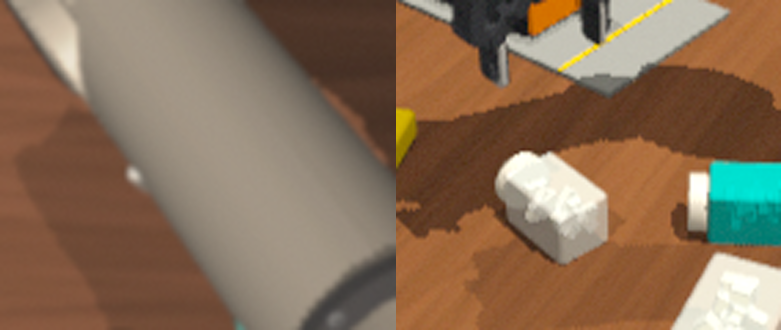

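The close-up from the side shows the jar lying clear of the fingers, with its lid pointing away. The arm hides it from the top camera. I'll test a tilt in free air to calibrate the tool length.

```bash
python3 -m crank '[{"linear":[0,-0.04,0],"dr":[0,0,-7],"hand":1},{"linear":[0,-0.08,0],"dr":[0,0,-14],"hand":1},{"linear":[0,-0.1,0],"dr":[0,0,-21],"hand":1},{"linear":[0,-0.1,0],"dr":[0,0,-28],"hand":1},{"linear":[0,-0.1,0],"dr":[0,0,-35],"hand":1},{"linear":[0,-0.1,0],"dr":[0,0,-40],"hand":1},{"linear":[0,-0.1,0],"dr":[0,0,-40],"hand":1},{"linear":[0,-0.1,0],"dr":[0,0,-40],"hand":1}]'
cat > ik.py <<'E'
from fk import *
import fk as F, sys
from station import bot
o=bot.get_obs();o={k:np.array(v) for k,v in o.items()}
np.set_printoptions(precision=3,suppress=True)
print(o["q"],o["eef_pos"],o["tool_rot"])
F.D.append((o["q"],o["eef_pos"],o["tool_rot"]));F.D.append(([.3298,.3865,-.7727,2.0187,.3496,.8731,.5439],[.4851,.0915,.1491],[-.693,.694,-.138,.137]))
k,s=fit();L=k.x;print("L",L,k.cost,s);np.save("L.npy",L)
lo=np.array([-2.96,-.34,-1.41,.24,-1.37,.17,-2.96]);hi=np.array([2.96,2.1,1.46,2.44,4.51,1.92,2.96])
q=np.array(o["q"]);rng=np.random.default_rng(0)
def solve(P,x,y,n=12):
    y=np.array(y)/np.linalg.norm(y);T=np.c_[x,y,np.cross(x,y)];b=[]
    for i in range(n):
        q0=q if i==0 else rng.uniform(lo,hi)
        r=least_squares(lambda v:np.r_[10*(fk(v,L,s)[0]-P),(fk(v,L,s)[1]-T).ravel(),.002*(v-q)],np.clip(q0,lo+.01,hi-.01),bounds=(lo+.03,hi-.03))
        e=np.linalg.norm(fk(r.x,L,s)[0]-P)+np.linalg.norm(fk(r.x,L,s)[1]-T)
        if e<.02: b.append((np.abs(r.x-q).max(),r.x))
    return min(b,key=lambda t:t[0]) if b else None
if __name__=="__main__":
  for dn in(0,20):
    for az in range(-90,91,30):
      a,d=np.radians([az,dn]);y=np.array([np.cos(a)*np.cos(d),np.sin(a)*np.cos(d),-np.sin(d)]);x=np.array([np.cos(a)*np.sin(d),np.sin(a)*np.sin(d),np.cos(d)])
      g=np.array([.488,.315,.06])+.019*y
      r=solve(g,x,y);print(dn,az,None if r is None else (r[1],"minz",min(j[2] for j in fk(r[1],L,s,True)[2][3:])))
E
python3 ik.py
```

```text
t: 4.22
eef_pos: [0.4851, 0.0914, 0.2507]
tool_rot: [-0.604, 0.699, 0.109, 0.368]
contact_force: [-0.3, -0.5, 0.2]
gripper_width: 0.998
[ 0.127  0.039 -0.836  2.311  1.059  0.755 -0.313] [0.485 0.091 0.251] [-0.604  0.699  0.109  0.368]
L [ 0.281  0.585  0.46   0.39  -0.037 -0.008 -0.023 -0.09   1.175 -1.28
 -1.267] 0.00020350620029784244 (-1, -1, -1, -1)Traceback (most recent call last):
  File "ik.py", line 24, in <module>
    r=solve(g,x,y);print(dn,az,None if r is None else (r[1],"minz",min(j[2] for j in fk(r[1],L,s,True)[2][3:])))
  File "ik.py", line 15, in solve
    r=least_squares(lambda v:np.r_[10*(fk(v,L,s)[0]-P),(fk(v,L,s)[1]-T).ravel(),.002*(v-q)],np.clip(q0,lo+.01,hi-.01),bounds=(lo+.03,hi-.03))
    return func(*args, **kwargs)
    raise ValueError("Initial guess is outside of provided bounds")
ValueError: Initial guess is outside of provided bounds
```

```bash
sed -i 's/np.clip(q0,lo+.01,hi-.01)/np.clip(q0,lo+.05,hi-.05)/' ik.py; time python3 ik.py
```

```text
[ 0.127  0.039 -0.836  2.311  1.059  0.755 -0.313] [0.485 0.091 0.251] [-0.604  0.699  0.109  0.368]
L [ 0.281  0.585  0.46   0.39  -0.037 -0.008 -0.023 -0.09   1.175 -1.28
 -1.267] 0.00020350620029784244 (-1, -1, -1, -1)
0 -90 (array([-1.279,  1.405,  0.519,  1.172,  0.424,  1.89 , -0.955]), 'minz', np.float64(0.06024469502119137))
0 -60 (array([-1.103,  1.24 , -0.175,  1.552,  1.079,  1.89 , -1.431]), 'minz', np.float64(0.06024181721013634))
0 -30 (array([-1.138,  1.196, -0.254,  1.955,  1.462,  1.805, -1.68 ]), 'minz', np.float64(0.06024218936881971))
0 0 (array([-1.154,  1.271, -0.165,  2.322,  1.924,  1.89 , -2.01 ]), 'minz', np.float64(0.060243245018404154))
0 30 None
0 60 (array([ 0.949,  2.07 , -1.172,  2.333,  3.526,  0.344,  0.167]), 'minz', np.float64(0.01411034504829739))
0 90 (array([ 0.547,  1.365, -0.732,  2.062, -1.166,  0.837, -1.765]), 'minz', np.float64(0.060240054223365896))
20 -90 (array([-0.9  ,  1.158, -0.237,  1.301,  0.727,  1.89 , -1.38 ]), 'minz', np.float64(0.18702392253945185))
20 -60 (array([-0.982,  1.05 , -0.313,  1.661,  1.062,  1.679, -1.397]), 'minz', np.float64(0.18702376901864237))
20 -30 (array([-0.971,  0.985, -0.423,  2.045,  1.488,  1.582, -1.529]), 'minz', np.float64(0.1870242222220897))
20 0 (array([-0.864,  1.011, -0.461,  2.41 ,  2.054,  1.667, -1.664]), 'minz', np.float64(0.1870233984213311))
20 30 None
20 60 None
20 90 (array([ 0.455,  1.071, -0.726,  2.147, -1.279,  0.621, -1.878]), 'minz', np.float64(0.1870217788064292))
real	2m26.483s
user	2m24.185s
sys	0m0.217s
```

```bash
python3 - <<'E'
from plan import *
s,c=np.sin(np.radians(20)),np.cos(np.radians(20))
goto([.4815,.0944,.12],[.927*c,-.376*c,-s],[-.927*s,.376*s,-c])
E
```

```text
lin [-0.0878  0.0969  0.0015] dr [ 0.1177 -0.3495 60.2409] q [ 0.1268  0.0385 -0.8363  2.3109  1.0591  0.7553 -0.3134] t 4.2167
```

```bash
python3 -m crank '[{"linear":[0,0,0],"dr":[0,0,7],"hand":1},{"linear":[0,0,0],"dr":[0,0,14],"hand":1},{"linear":[0,0,0],"dr":[0,0,21],"hand":1},{"linear":[0,0,0],"dr":[0,0,28],"hand":1},{"linear":[-0.02,0.02,0.0015],"dr":[0,0,35],"hand":1},{"linear":[-0.04,0.04,0.0015],"dr":[0,0,42],"hand":1},{"linear":[-0.06,0.06,0.0015],"dr":[0,0,49],"hand":1},{"linear":[-0.088,0.08,0.0015],"dr":[0,-0.3,56],"hand":1},{"linear":[-0.088,0.097,0.0015],"dr":[0,-0.3,60.2],"hand":1},{"linear":[-0.088,0.097,0.0015],"dr":[0,-0.3,60.2],"hand":1}]'
python3 - <<'E'
from plan import *
s,c=np.sin(np.radians(20)),np.cos(np.radians(20))
goto([.4815,.0944,.009],[.927*c,-.376*c,-s],[-.927*s,.376*s,-c])
im2=snap("side","s2");im=snap("top","t2")
cv2.imwrite("pics/c2.png",np.hstack([cv2.resize(im[190:290,200:320],(396,330),interpolation=cv2.INTER_CUBIC),cv2.resize(im2[220:340,240:380],(385,330),interpolation=cv2.INTER_CUBIC)]))
E
```

```text
t: 5.05
eef_pos: [0.4845, 0.0908, 0.1145]
tool_rot: [0.707, -0.656, 0.263, -0.011]
contact_force: [0.5, -1.3, -0.0]
gripper_width: 1.0
lin [0.0338 0.1001 0.0021] dr [-0.2751 -0.5539 -0.9244] q [ 0.3638  0.6215 -0.7375  1.8298  0.1802  1.1182  0.742 ] t 5.05
```

View pics/c2.png

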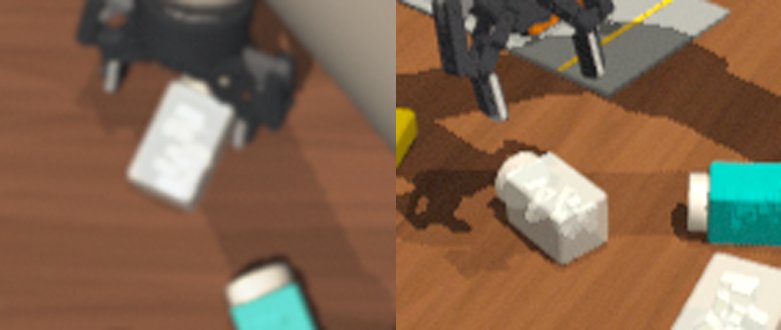

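The jar sits between the open fingers in both crops, and the jaws are aligned with its sides. The turquoise jar is clear. Descending and gripping.

```bash
python3 -m crank '[{"linear":[0.009,0.026,0.002],"dr":[0,-0.5,-0.9],"hand":1},{"linear":[0.018,0.052,0.002],"dr":[0,-0.5,-0.9],"hand":1},{"linear":[0.026,0.077,0.002],"dr":[0,-0.5,-0.9],"hand":1},{"linear":[0.034,0.1,0.002],"dr":[0,-0.5,-0.9],"hand":1},{"linear":[0.034,0.1,0.002],"dr":[0,-0.5,-0.9],"hand":1},{"linear":[0.034,0.1,0.002],"dr":[0,-0.5,-0.9],"hand":-1},{"linear":[0.034,0.1,0.002],"dr":[0,-0.5,-0.9],"hand":-1},{"linear":[0.034,0.1,0.002],"dr":[0,-0.5,-0.9],"hand":-1},{"linear":[0.034,0.1,0.002],"dr":[0,-0.5,-0.9],"hand":-1},{"linear":[0.034,0.1,0.002],"dr":[0,-0.5,-0.9],"hand":-1}]' 40
python3 - <<'E'
from plan import *
goto([.4815,.0944,.009])
E
```

```text
t: 5.98
eef_pos: [0.4818, 0.0979, 0.0157]
tool_rot: [0.708, -0.662, 0.246, -0.016]
contact_force: [0.7, -1.8, 7.9]
gripper_width: 0.584
lin [ 0.0031  0.006  -0.0034] dr [0. 0. 0.] q [ 0.2972  0.7458 -0.6747  1.8911  0.2894  0.9225  0.6887] t 5.9833
```

```bash
python3 -m crank '[{"linear":[-0.002,-0.007,0],"dr":[0,0,0],"hand":-1},{"linear":[-0.007,-0.018,0],"dr":[0,0,0],"hand":-1},{"linear":[-0.014,-0.037,0],"dr":[0,0,0],"hand":-1},{"linear":[-0.02,-0.056,0],"dr":[0,0,0],"hand":-1},{"linear":[-0.034,-0.094,0],"dr":[0,0,0],"hand":-1},{"linear":[-0.048,-0.13,0],"dr":[0,0,0],"hand":-1},{"linear":[-0.055,-0.15,0],"dr":[0,0,0],"hand":-1},{"linear":[-0.055,-0.15,0],"dr":[0,0,0],"hand":-1}]'
python3 - <<'E'
from plan import *
s,c=np.sin(np.radians(20)),np.cos(np.radians(20))
P,R,o=pose();print(P,R[:,1],o["gripper_width"])
d=np.array([np.cos(np.radians(-30)),np.sin(np.radians(-30)),0])
goto([.42,.25,.25],[d[0]*s,d[1]*s,c],[d[0]*c,d[1]*c,-s])
im2=snap("side","s3");cv2.imwrite("pics/c3.png",cv2.resize(im2[150:350,230:430],(500,500)))
E
```

```text
t: 6.65
eef_pos: [0.4805, 0.0999, 0.179]
tool_rot: [0.709, -0.661, 0.244, -0.018]
contact_force: [0.5, -0.2, -2.1]
gripper_width: 0.578
[0.4805 0.0999 0.179 ] [-0.2973  0.125  -0.9466] 0.5777269466498571
lin [-0.1283 -0.0305  0.1176] dr [ -4.3554   8.1196 -88.6665] q [ 0.3849  0.5166 -0.7858  1.8126  0.1396  1.1955  0.751 ] t 6.65
```

View pics/c3.png

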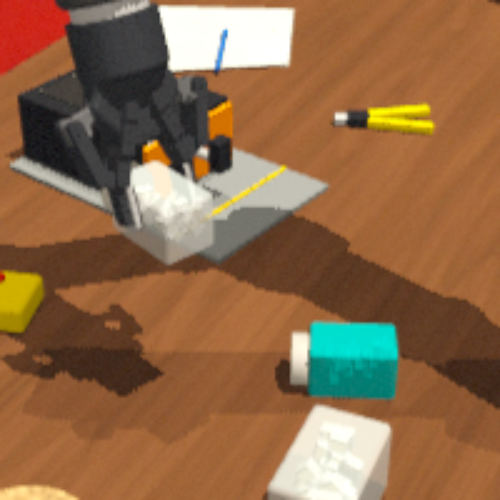

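The jar is held at the image position (165,215), with its lid towards the gripper side and nothing touched. Now I move towards the coaster while tilting.

```bash
python3 - <<'E'
from plan import *
goto([.48,.30,.25]);
E
```

```text
lin [-0.0933 -0.0449  0.1873] dr [0. 0. 0.] q [ 0.3843  0.5197 -0.7839  1.8156  0.1411  1.1931  0.7505] t 6.7
```

```bash
python3 -m crank '[{"linear":[-0.01,-0.005,0.021],"dr":[0,0,-3],"hand":-1},{"linear":[-0.02,-0.01,0.042],"dr":[0,0,-9],"hand":-1},{"linear":[-0.03,-0.015,0.063],"dr":[0,0,-15],"hand":-1},{"linear":[-0.04,-0.02,0.084],"dr":[0,0,-21],"hand":-1},{"linear":[-0.051,-0.025,0.105],"dr":[0,0,-27],"hand":-1},{"linear":[-0.063,-0.03,0.126],"dr":[0,0,-33],"hand":-1},{"linear":[-0.075,-0.035,0.147],"dr":[0,0,-39],"hand":-1},{"linear":[-0.085,-0.04,0.168],"dr":[0,0,-45],"hand":-1},{"linear":[-0.093,-0.045,0.187],"dr":[0,0,-51],"hand":-1},{"linear":[-0.093,-0.045,0.187],"dr":[0,0,-53],"hand":-1}]'
python3 - <<'E'
from plan import *
s,c=np.sin(np.radians(20)),np.cos(np.radians(20))
P,R,o=pose();print(P,R[:,1],o["gripper_width"])
d=np.array([np.cos(np.radians(-30)),np.sin(np.radians(-30)),0])
goto([.488,.315,.2],[d[0]*s,d[1]*s,c],[d[0]*c,d[1]*c,-s])
E
```

```text
t: 7.53
eef_pos: [0.4759, 0.306, 0.2471]
tool_rot: [-0.629, 0.7, 0.079, 0.327]
contact_force: [-0.7, 0.4, -1.9]
gripper_width: 0.583
[0.4759 0.306  0.2471] [ 0.522  -0.1954 -0.8303] 0.5834348149661108
lin [-0.0196  0.0437  0.0125] dr [ -7.3821   5.3209 -36.0831] q [-0.3828  0.2812 -0.7253  2.0141  0.926   1.0581 -0.4185] t 7.5333
```

```bash
python3 -m crank '[{"linear":[-0.005,0.005,0.002],"dr":[-1,1,-6],"hand":-1},{"linear":[-0.007,0.01,0.004],"dr":[-2,1.5,-12],"hand":-1},{"linear":[-0.01,0.015,0.006],"dr":[-3.5,2.5,-18],"hand":-1},{"linear":[-0.012,0.02,0.008],"dr":[-5,3.5,-24],"hand":-1},{"linear":[-0.015,0.025,0.01],"dr":[-6.2,4.5,-30],"hand":-1},{"linear":[-0.018,0.035,0.012],"dr":[-7.4,5.3,-36.5],"hand":-1},{"linear":[-0.02,0.044,0.0125],"dr":[-7.5,5.3,-37],"hand":-1},{"linear":[-0.02,0.044,0.0125],"dr":[-7.5,5.3,-37],"hand":-1},{"linear":[-0.02,0.044,0.0125],"dr":[-7.5,5.3,-37],"hand":-1}]'
python3 - <<'E'
from plan import *
a=np.radians(18.8);s,c=np.sin(a),np.cos(a)
P,R,o=pose();print(P,R[:,1],o["gripper_width"],o["contact_force"])
d=np.array([np.cos(np.radians(-30)),np.sin(np.radians(-30)),0])
goto([.488,.315,.12],[d[0]*s,d[1]*s,c],[d[0]*c,d[1]*c,-s])
im2=snap("side","s4");im=snap("top","t4")
cv2.imwrite("pics/c4.png",np.hstack([cv2.resize(im[150:300,100:250],(390,390)),cv2.resize(im2[200:400,150:350],(390,390))]))
E
```

```text
t: 8.28
eef_pos: [0.4912, 0.3069, 0.1983]
tool_rot: [-0.446, 0.667, 0.242, 0.545]
contact_force: [0.1, 0.5, -0.7]
gripper_width: 0.581
[0.4912 0.3069 0.1983] [ 0.8095 -0.4846 -0.3315] 0.5812233018024523 [ 0.0977  0.5248 -0.6542]
lin [-0.0761  0.0194  0.0059] dr [ 0.8562  0.1579 -0.5629] q [-0.8175  0.6661 -0.5288  2.0577  1.3768  1.6414 -1.1521] t 8.2833
```

View pics/c4.png

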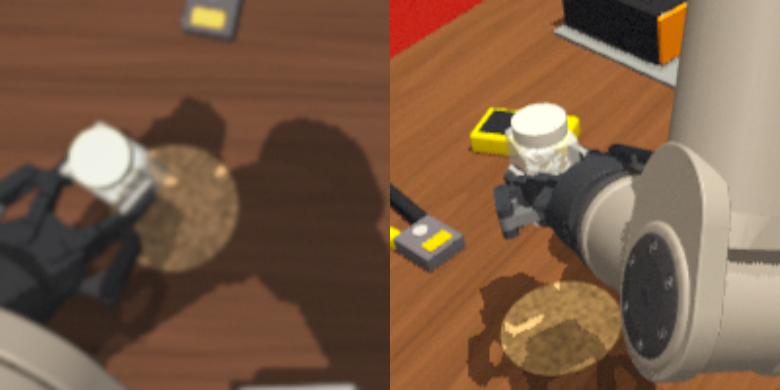

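The jar is upright. In the top crop its lid is at (100,157), up and left of the coaster because of height perspective. Triangulating the lid.

```bash
python3 - <<'E'
from plan import *
a=(138.4,210.0);b=(226.9,257.6)
def f(X): return np.r_[proj("top",X)-a,proj("side",X)-b]
from scipy.optimize import least_squares
r=least_squares(f,[.49,.31,.25]);print("lid top centre",r.x,r.fun)
P,R,o=pose();print("grasp pt",P-.019*R[:,1],"R",R)
E
```

```text
lid top centre [0.4814 0.3098 0.2577] [-0.136  -0.2783  0.2442  0.0626]
grasp pt [0.4764 0.3162 0.2068] R [[ 0.2851  0.81    0.5124]
 [-0.167  -0.4845  0.8587]
 [ 0.9438 -0.3304 -0.0029]]
```

```bash
python3 - <<'E'
from plan import *
a=np.radians(18.8);s,c=np.sin(a),np.cos(a)
P,R,o=pose();d=np.array([np.cos(np.radians(-30)),np.sin(np.radians(-30)),0])
goto([P[0]+.007,P[1]+.005,.058],[d[0]*s,d[1]*s,c],[d[0]*c,d[1]*c,-s]);print(P,o["contact_force"])
E
```

```text
lin [-0.1333  0.0503  0.0083] dr [ 0.834  -0.1141 -0.4935] q [-0.8163  0.663  -0.5295  2.057   1.3772  1.6424 -1.1529] t 8.3833
[0.4918 0.307  0.2005] [-0.3395 -0.4032 -1.6368]
```

```bash
python3 -m crank '[{"linear":[-0.02,0.008,0.002],"dr":[0.4,0,-0.2],"hand":-1},{"linear":[-0.045,0.017,0.004],"dr":[0.8,-0.1,-0.5],"hand":-1},{"linear":[-0.07,0.026,0.006],"dr":[0.8,-0.1,-0.5],"hand":-1},{"linear":[-0.095,0.036,0.008],"dr":[0.8,-0.1,-0.5],"hand":-1},{"linear":[-0.115,0.043,0.008],"dr":[0.8,-0.1,-0.5],"hand":-1},{"linear":[-0.128,0.048,0.008],"dr":[0.8,-0.1,-0.5],"hand":-1},{"linear":[-0.133,0.05,0.008],"dr":[0.8,-0.1,-0.5],"hand":-1},{"linear":[-0.133,0.05,0.008],"dr":[0.8,-0.1,-0.5],"hand":-1},{"linear":[-0.133,0.05,0.008],"dr":[0.8,-0.1,-0.5],"hand":-1}]'
python3 - <<'E'
from plan import *
P,R,o=pose();print(P,R[:,0],o["contact_force"])
goto(P+[0,0,-.01])
im2=snap("side","s5");im=snap("top","t5")
cv2.imwrite("pics/c5.png",np.hstack([cv2.resize(im[170:290,100:220],(390,390)),cv2.resize(im2[260:400,160:300],(390,390))]))
E
```

```text
t: 9.13
eef_pos: [0.4985, 0.3124, 0.0586]
tool_rot: [-0.449, 0.662, 0.249, 0.547]
contact_force: [-0.1, 0.1, -1.9]
gripper_width: 0.58
[0.4985 0.3124 0.0586] [ 0.2778 -0.1609  0.9471] [-0.1103  0.0946 -1.8916]
lin [-0.0095  0.0032 -0.    ] dr [0. 0. 0.] q [-0.861   0.9452 -0.4586  2.0207  1.4916  1.6289 -1.3776] t 9.1333
```

View pics/c5.png

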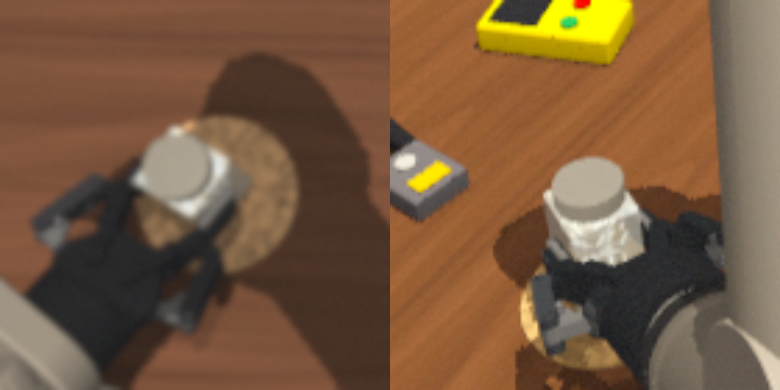

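```bash
python3 - <<'E'
from plan import *
from scipy.optimize import least_squares
a=(154.5,221.4);b=(231.1,324.6)
r=least_squares(lambda X:np.r_[proj("top",X)-a,proj("side",X)-b],[.49,.31,.11]);print("lid",r.x,r.fun)
for c in("top","side"):print(c,"coaster px",proj(c,[.488,.315,.004]))
P,R,o=pose();goto(P+[-.003,.003,-.012])
E
```

```text
lid [0.488  0.316  0.1125] [-0.3277 -0.7184  0.6135  0.1496]
top coaster px [166.1504 229.5199]
side coaster px [238.4767 366.3336]
lin [-0.0127 -0.      0.0011] dr [0. 0. 0.] q [-0.8616  0.9451 -0.4585  2.0207  1.4917  1.6291 -1.378 ] t 9.2333
```

```bash
python3 -m crank '[{"linear":[-0.0038,0.0013,0],"dr":[0,0,0],"hand":-1},{"linear":[-0.0076,0.0026,0],"dr":[0,0,0],"hand":-1},{"linear":[-0.0095,0.0032,0],"dr":[0,0,0],"hand":-1},{"linear":[-0.0095,0.0032,0],"dr":[0,0,0],"hand":-1},{"linear":[-0.0095,0.0032,0],"dr":[0,0,0],"hand":-1}]'; python3 -c "
from plan import *
P,R,o=pose();print(P,o['contact_force'])"
```

```text
t: 9.65
eef_pos: [0.4977, 0.3122, 0.0467]
tool_rot: [-0.448, 0.662, 0.25, 0.546]
contact_force: [-0.3, 0.5, -1.7]
gripper_width: 0.581
[0.4977 0.3122 0.0467] [-0.2551  0.5007 -1.6927]
```

```bash
python3 -m crank '[{"linear":[-0.0019,0.0006,0],"dr":[0,0,0],"hand":-1},{"linear":[-0.0038,0.0013,0],"dr":[0,0,0],"hand":-1},{"linear":[-0.0038,0.0013,0],"dr":[0,0,0],"hand":-1},{"linear":[-0.0038,0.0013,0],"dr":[0,0,0],"hand":-1}]'; python3 -c "
from plan import *
P,R,o=pose();print(P,o['contact_force'])"
```

```text
t: 9.98
eef_pos: [0.498, 0.3123, 0.0431]
tool_rot: [-0.448, 0.662, 0.25, 0.546]
contact_force: [-0.1, -0.2, 1.5]
gripper_width: 0.58
[0.498  0.3123 0.0431] [-0.1398 -0.2303  1.4905]
```

```bash
python3 -m crank '[{"linear":[-0.001,0.0003,0],"dr":[0,0,0],"hand":-1},{"linear":[-0.0015,0.0005,0],"dr":[0,0,0],"hand":-1},{"linear":[-0.0015,0.0005,0],"dr":[0,0,0],"hand":-1}]'; python3 - <<'E'
from plan import *
P,R,o=pose();print(P,o['contact_force'],o['torque'],R[:,0])
im2=snap("side","s6");im=snap("top","t6")
cv2.imwrite("pics/c6.png",np.hstack([cv2.resize(im[170:290,100:220],(390,390),interpolation=cv2.INTER_CUBIC),cv2.resize(im2[280:400,170:290],(390,390),interpolation=cv2.INTER_CUBIC)]))
E
```

```text
t: 10.23
eef_pos: [0.498, 0.3123, 0.0431]
tool_rot: [-0.447, 0.662, 0.251, 0.547]
contact_force: [-3.0, -0.5, 9.6]
gripper_width: 0.582
[0.498  0.3123 0.0431] [-3.0371 -0.5258  9.6284] [-0.4183 -0.0569 -0.3265] [ 0.2756 -0.1574  0.9483]
```

View pics/c6.png

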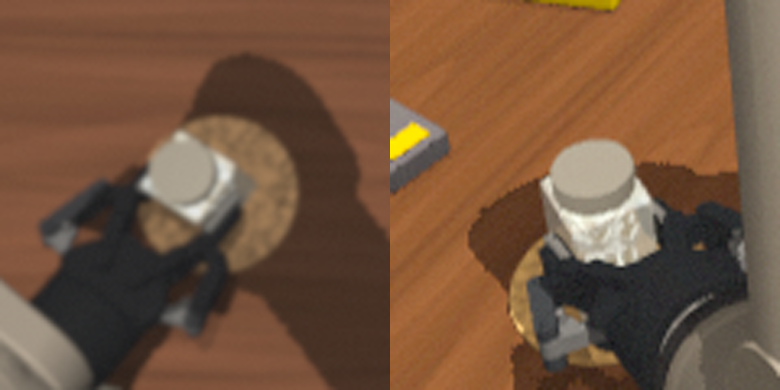

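The jar is pressed on the coaster: contact force went from -1.7 N to +9.6 N, and the lid is above the coaster's middle. Releasing and retreating along the tool axis.

```bash
python3 -m crank '[{"linear":[0.001,0,0],"dr":[0,0,0],"hand":-1},{"linear":[0.001,0,0],"dr":[0,0,0],"hand":-0.2},{"linear":[0.001,0,0],"dr":[0,0,0],"hand":0.3},{"linear":[0.001,0,0],"dr":[0,0,0],"hand":1},{"linear":[0.001,0,0],"dr":[0,0,0],"hand":1},{"linear":[0.001,0,0],"dr":[0,0,0],"hand":1},{"linear":[0.001,-0.02,0],"dr":[0,0,0],"hand":1},{"linear":[0.001,-0.05,0],"dr":[0,0,0],"hand":1},{"linear":[0.001,-0.085,0],"dr":[0,0,0],"hand":1},{"linear":[0.001,-0.12,0],"dr":[0,0,0],"hand":1}]'; python3 - <<'E'
from plan import *
P,R,o=pose();print(P,o['contact_force'],np.array(o['q']))
im=snap("top","t7");snap("side","s7")
cs=[k for k in bot.search_frame("top","jar")];print([(np.round(k["extent"]),k["score"]) for k in cs])
cs=[k for k in bot.search_frame("side","jar")];print([(np.round(k["extent"]),k["score"]) for k in cs])
X=[.488,.315,.004]
print("expect lid",[proj(c,[.488,.315,.098]) for c in("top","side")])
E
```

```text
t: 11.17
eef_pos: [0.3989, 0.3685, 0.0808]
tool_rot: [-0.447, 0.663, 0.25, 0.546]
contact_force: [0.5, 1.0, 0.7]
gripper_width: 0.999
[0.3989 0.3685 0.0808] [0.5441 1.0202 0.7204] [-1.0056  0.9371 -0.5524  1.9826  1.315   1.7441 -1.4061]
[(array([110., 301., 134., 330.]), 0.92), (array([267., 268., 305., 314.]), 0.68), (array([181., 298., 238., 328.]), 0.57)]
[(array([216., 321., 254., 386.]), 0.93), (array([268., 431., 315., 479.]), 0.92)]
expect lid [array([156.2692, 221.9737]), array([232.9775, 330.3722])]
```

The jar stands free: the side detection is upright at 216–254 × 321–386. Now I lift and un-tilt, and measure line, face and pull from the first pictures.

```bash
python3 -m crank '[{"linear":[0.03,-0.02,0],"dr":[0,0,0],"hand":1},{"linear":[0.065,-0.035,0],"dr":[0,0,7],"hand":1},{"linear":[0.1,-0.045,0],"dr":[0,0,14],"hand":1},{"linear":[0.135,-0.055,0],"dr":[0,0,21],"hand":1},{"linear":[0.17,-0.06,0],"dr":[0,0,28],"hand":1},{"linear":[0.19,-0.064,0],"dr":[0,0,35],"hand":1},{"linear":[0.19,-0.064,0],"dr":[0,0,42],"hand":1},{"linear":[0.19,-0.064,0],"dr":[0,0,49],"hand":1},{"linear":[0.19,-0.064,0],"dr":[0,0,56],"hand":1},{"linear":[0.19,-0.064,0],"dr":[0,0,63],"hand":1}]'
cat > m2.py <<'E'
from plan import *
def lines(im,zf=.01,show=True,x0=335,x1=432,y0=150,y1=225):
    f=im.astype(float);b,g,r=f[...,0],f[...,1],f[...,2]
    Y=np.clip(np.minimum(r,g)-b-40,0,None);Y[g<.62*r]=0
    M=np.zeros_like(Y);M[y0:y1,x0:x1]=1;Y*=M
    v,u=np.nonzero(Y);w=Y[v,u];P=np.array([ray("top",p,.006)[:2] for p in zip(u,v)])
    for _ in range(4):
        c=np.average(P,0,w);e,V=np.linalg.eigh(np.cov(P.T,aweights=w));y=V[:,1]*np.sign(V[1,1]);x=np.array([y[1],-y[0]])
        k=abs((P-c)@x)<.008;P,w=P[k],w[k]
    s=(P-c)@y;mid=c+y*(s.max()+s.min())/2
    print("mark c",c,"mid",mid,"len",np.ptp(s),"yaw",np.arctan2(x[1],x[0]),len(w))
    O=np.clip(r-b-60,0,None)*(g<.62*r)*(r>110)*M
    E=[]
    for uu in range(x0,x1):
        col=np.nonzero(O[:,uu]>30)[0]
        if len(col)>=2: E.append((uu,col.max()+.5))
    E=np.array(E);Q=np.array([ray("top",p,zf)[:2] for p in E])
    a=(Q-mid)@x;l=(Q-mid)@y
    print("face edge: ahead of line, by lateral");print(np.c_[l,a][::4].round(4).T,"median",np.median(a))
    return mid,x,y
if __name__=="__main__":
    mid,x,y=lines(cv2.imread("pics/t0.png"))
    im=cv2.imread("pics/t0.png");print(im[178:196,380:392].max(2))
    P,R,o=pose();print(P,R,np.array(o["q"]))
E
python3 m2.py
```

```text
t: 12.2
eef_pos: [0.4017, 0.3677, 0.2821]
tool_rot: [-0.668, 0.694, -0.135, 0.232]
contact_force: [0.1, 0.7, -0.7]
gripper_width: 0.998Traceback (most recent call last):
  File "m2.py", line 22, in <module>
    mid,x,y=lines(cv2.imread("pics/t0.png"))
            ~~~~~^^^^^^^^^^^^^^^^^^^^^^^^^^^
  File "m2.py", line 8, in lines
    c=np.average(P,0,w);e,V=np.linalg.eigh(np.cov(P.T,aweights=w));y=V[:,1]*np.sign(V[1,1]);x=np.array([y[1],-y[0]])
    raise ZeroDivisionError(
        "Weights sum to zero, can't be normalized")
ZeroDivisionError: Weights sum to zero, can't be normalized
```

```bash
python3 - <<'E'
s=open('m2.py').read()
s=s.replace("Y*=M\n","Y*=M\n    vv,uu=np.mgrid[:480,:640];Y*=abs(vv-(193+(uu-343)*17/77))<4\n")
open('m2.py','w').write(s)
E
python3 m2.py
```

```text
mark c [ 0.5763 -0.2098] mid [ 0.5766 -0.2085] len 0.20343490043610296 yaw -0.20430699568720392 277
face edge: ahead of line, by lateral
[[ 0.0699  0.0596  0.0494  0.0392  0.0289  0.0187  0.009   0.0015 -0.0087
  -0.0217 -0.0319 -0.0421 -0.0523 -0.0625 -0.0722]
 [ 0.0617  0.0615  0.0613  0.0612  0.061   0.0608  0.0632  0.0756  0.0754
   0.0627  0.0625  0.0623  0.0622  0.062   0.0643]] median 0.06221004605489939
[[137 131 112  93 115 171 217 229 227 206 169 150]
 [130 119  95  81 119 180 221 231 224 193 158 145]
 [107  95  79  81 130 189 224 230 220 180 149 140]
 [ 90  74  69  89 142 198 226 229 216 176 150 145]
 [ 84  67  65  91 143 190 218 219 201 175 162 160]
 [ 80  61  55  70 108 142 164 167 164 159 159 165]
 [ 74  55  47  52  67  83  96 103 110 119 137 154]
 [ 69  49  46  48  52  55  58  59  66  77  99 131]
 [ 61  46  49  53  53  53  52  51  51  55  75 115]
 [ 52  46  52  56  56  55  55  54  52  54  77 120]
 [ 50  42  51  56  57  58  57  58  55  58  85 131]
 [ 45  37  44  48  51  54  56  56  56  61  95 141]
 [ 38  30  32  36  39  41  46  49  50  67 108 148]
 [ 38  31  27  27  31  31  33  34  45  81 124 157]
 [ 58  43  37  32  28  28  25  31  56 101 142 163]
 [ 93  81  72  62  52  46  43  49  82 125 155 167]
 [124 117 110 101  94  94  92  93 116 146 164 169]
 [137 135 132 129 130 139 141 138 148 162 169 170]]
[0.4017 0.3677 0.2821] [[ 0.8563  0.1222  0.5018]
 [-0.4969 -0.0701  0.865 ]
 [ 0.1408 -0.99    0.0007]] [-0.1684  0.3301 -0.9445  1.7917  0.4399  1.1928 -0.215 ]
```

```bash
python3 -c "
from plan import *
goto([.595,-.2125,.16],[.979,-.203,0],[0,0,-1])"
```

```text
lin [ 0.4366  0.1852 -0.4049] dr [  1.2634 -18.3756   8.033 ] q [-0.1684  0.3301 -0.9445  1.7917  0.4399  1.1928 -0.215 ] t 12.2
```

```bash
python3 -m crank '[{"linear":[0.04,0.01,-0.04],"dr":[0.6,-4,4],"hand":1},{"linear":[0.08,0.02,-0.08],"dr":[1.2,-9,8],"hand":1},{"linear":[0.12,0.03,-0.12],"dr":[1.2,-14,8],"hand":1},{"linear":[0.16,0.045,-0.15],"dr":[1.3,-18.4,8],"hand":1},{"linear":[0.19,0.06,-0.18],"dr":[1.3,-18.4,8],"hand":1},{"linear":[0.22,0.07,-0.21],"dr":[1.3,-18.4,8],"hand":1},{"linear":[0.25,0.08,-0.24],"dr":[1.3,-18.4,8],"hand":1},{"linear":[0.28,0.09,-0.27],"dr":[1.3,-18.4,8],"hand":1},{"linear":[0.31,0.1,-0.3],"dr":[1.3,-18.4,8],"hand":1},{"linear":[0.34,0.11,-0.33],"dr":[1.3,-18.4,8],"hand":1}]'
python3 -c "
from plan import *
goto([.595,-.2125,.16],[.979,-.203,0],[0,0,-1])"
```

```text
t: 13.03
eef_pos: [0.5143, -0.0096, 0.2329]
tool_rot: [-0.702, 0.705, -0.072, 0.073]
contact_force: [0.0, 0.8, -0.2]
gripper_width: 1.001
lin [ 0.1201  0.074  -0.1819] dr [ 0.2707 -0.0133  0.114 ] q [ 0.6526  0.3383 -0.9143  1.8879  0.3115  1.0635  0.9776] t 13.0333
```

```bash
python3 -m crank '[{"linear":[0.02,0.01,-0.03],"dr":[0,0,0],"hand":1},{"linear":[0.04,0.02,-0.06],"dr":[0.3,0,0.1],"hand":1},{"linear":[0.06,0.035,-0.09],"dr":[0.3,0,0.1],"hand":1},{"linear":[0.08,0.05,-0.12],"dr":[0.3,0,0.1],"hand":1},{"linear":[0.1,0.06,-0.15],"dr":[0.3,0,0.1],"hand":1},{"linear":[0.12,0.074,-0.182],"dr":[0.3,0,0.1],"hand":1},{"linear":[0.12,0.074,-0.182],"dr":[0.3,0,0.1],"hand":1},{"linear":[0.12,0.074,-0.182],"dr":[0.3,0,0.1],"hand":1}]'
python3 - <<'E'
from plan import *
goto([.595,-.2125,.045],[.979,-.203,0],[0,0,-1])
im2=snap("side","s8");im=snap("top","t8")
cv2.imwrite("pics/c8.png",np.hstack([cv2.resize(im[120:240,330:450],(390,390),interpolation=cv2.INTER_CUBIC),cv2.resize(im2[150:250,250:350],(390,390),interpolation=cv2.INTER_CUBIC)]))
print([ (k["xy"],k["score"]) for k in bot.place_of("side","drawer_pull")], proj("side",[.595,-.2125,.062]),proj("side",[.595,-.2125,.16]))
E
```

```text
t: 13.7
eef_pos: [0.5941, -0.2124, 0.1581]
tool_rot: [0.704, -0.703, 0.075, -0.073]
contact_force: [0.9, 0.5, -0.6]
gripper_width: 1.003
lin [ 0.0013  0.113  -0.    ] dr [-0.0757 -0.2455 -0.1776] q [ 0.7878  0.5977 -0.7649  1.692   0.465   1.0463  1.2317] t 13.7
[([317.5, 210.3], 0.67)] [317.4575 210.8203] [316.9299 178.7912]
```

View pics/c8.png

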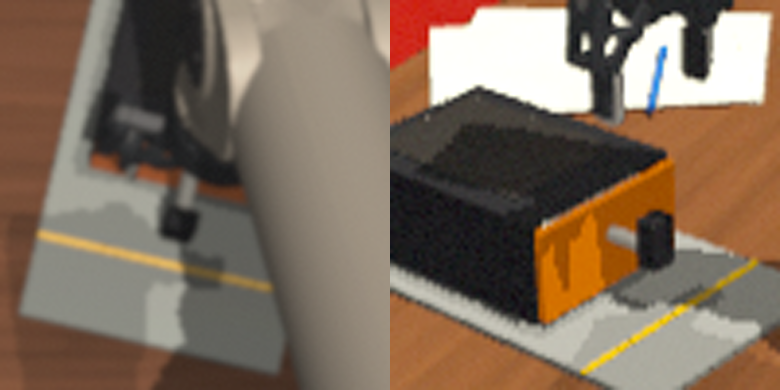

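Crops show the pull at about (655,240) in the side half and (180,220) in the top half. The side network puts it within 1 px of my estimate. Descending and gripping.

```bash
python3 -m crank '[{"linear":[0.001,0.035,0],"dr":[0,-0.2,-0.2],"hand":1},{"linear":[0.001,0.07,0],"dr":[0,-0.2,-0.2],"hand":1},{"linear":[0.001,0.1,0],"dr":[0,-0.2,-0.2],"hand":1},{"linear":[0.001,0.113,0],"dr":[0,-0.2,-0.2],"hand":1},{"linear":[0.001,0.113,0],"dr":[0,-0.2,-0.2],"hand":0},{"linear":[0.001,0.113,0],"dr":[0,-0.2,-0.2],"hand":-1},{"linear":[0.001,0.113,0],"dr":[0,-0.2,-0.2],"hand":-1},{"linear":[0.001,0.113,0],"dr":[0,-0.2,-0.2],"hand":-1},{"linear":[0.001,0.113,0],"dr":[0,-0.2,-0.2],"hand":-1},{"linear":[0.001,0.113,0],"dr":[0,-0.2,-0.2],"hand":-1}]' 90
python3 -m crank '[{"linear":[0,0,0],"dr":[0,0,0],"hand":-1},{"linear":[0,0,0],"dr":[0,0,0],"hand":-1}]'
python3 -c "
from plan import *
goto([.5335,-.1998,.046],[.979,-.203,0],[0,0,-1])"
```

```text
t: 14.68
eef_pos: [0.598, -0.2121, 0.0509]
tool_rot: [-0.702, 0.705, -0.068, 0.073]
contact_force: [-5.0, -5.5, 13.0]
gripper_width: 0.266
t: 14.85
eef_pos: [0.598, -0.2121, 0.0509]
tool_rot: [-0.702, 0.705, -0.068, 0.074]
contact_force: [-3.9, -7.0, 11.7]
gripper_width: 0.265
lin [-0.0657  0.0044 -0.0008] dr [0.2126 0.2113 0.4522] q [ 0.7281  0.7212 -0.6869  1.7576  0.5857  0.8692  1.1452] t 14.85
```

```bash
python3 -m crank '[{"linear":[-0.005,-0.003,0],"dr":[0,0,0],"hand":-1},{"linear":[-0.012,-0.004,0],"dr":[0,0,0],"hand":-1},{"linear":[-0.02,-0.004,0],"dr":[0,0,0],"hand":-1},{"linear":[-0.028,-0.004,0],"dr":[0,0,0],"hand":-1},{"linear":[-0.036,-0.004,0],"dr":[0,0,0],"hand":-1},{"linear":[-0.044,-0.004,0],"dr":[0,0,0],"hand":-1},{"linear":[-0.052,-0.004,0],"dr":[0,0,0],"hand":-1},{"linear":[-0.058,-0.004,0],"dr":[0,0,0],"hand":-1},{"linear":[-0.06,-0.004,0],"dr":[0,0,0],"hand":-1},{"linear":[-0.06,-0.004,0],"dr":[0,0,0],"hand":-1}]'
cat > m3.py <<'E'
from m2 import *
import sys
n=sys.argv[1];im=snap("top","t"+n);im2=snap("side","s"+n)
try: lines(im)
except Exception as e: print(e)
mid=np.array([.5766,-.2085]);x=np.array([.979,-.203]);y=np.array([.203,.979])
for c in("top","side"):
    for nm,z in(("drawer_face",.01),("drawer_pull",.062),("mark",.006)):
        print(c,nm,[(((ray(c,k["xy"],z)[:2]-mid)@x).round(4),((ray(c,k["xy"],z)[:2]-mid)@y).round(4),round(k["score"],2)) for k in bot.place_of(c,nm)[:2]])
P,R,o=pose();print(P,o["contact_force"],o["gripper_width"],"travel",(P[:2]-[.598,-.2121])@x,o["t"])
cv2.imwrite(f"pics/c{n}.png",np.hstack([cv2.resize(im[130:230,330:430],(390,390),interpolation=cv2.INTER_CUBIC),cv2.resize(im2[180:260,280:360],(390,390),interpolation=cv2.INTER_CUBIC)]))
E
python3 m3.py 9
```

```text
t: 15.68
eef_pos: [0.5376, -0.1994, 0.051]
tool_rot: [-0.703, 0.704, -0.069, 0.072]
contact_force: [4.8, -7.5, -17.9]
gripper_width: 0.263
mark c [ 0.5946 -0.1216] mid [ 0.5943 -0.1227] len 0.028198041155320496 yaw -0.19674404256559672 36
face edge: ahead of line, by lateral
[[-0.0175 -0.0392 -0.0507]
 [ 0.0061  0.0112  0.0165]] median 0.011979340074918798
top drawer_face []
top drawer_pull [(np.float64(-0.0464), np.float64(-0.0034), 0.83)]
top mark []
side drawer_face [(np.float64(0.0174), np.float64(-0.0178), 0.88), (np.float64(-0.1897), np.float64(0.5009), 0.36)]
side drawer_pull [(np.float64(-0.0531), np.float64(0.0006), 0.78), (np.float64(-0.0546), np.float64(0.0793), 0.22)]
side mark [(np.float64(-0.0016), np.float64(0.0099), 0.59)]
[ 0.5382 -0.1995  0.0511] [  4.7271  -8.0235 -17.2263] 0.2639383012763741 travel -0.06109131668762776 16.0833
```

View pics/c9.png

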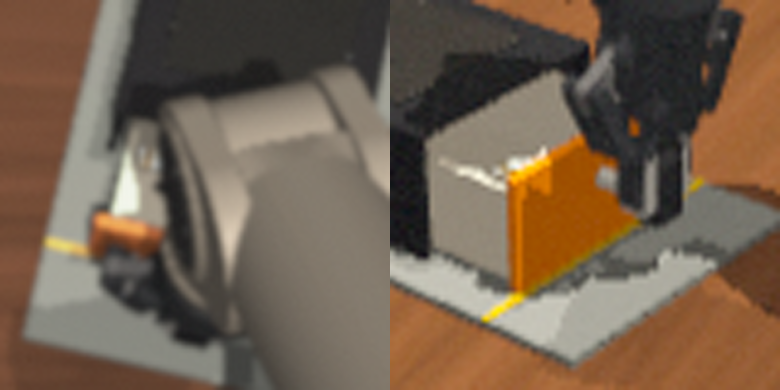

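The side crop shows the orange face with its lower edge just behind the yellow line: face corner at (512,293), line end at (487,320). I'll measure both in this one picture.

```bash
cat > m4.py <<'E'
from plan import *
import sys
def meas(n):
    im=cv2.imread(f"pics/s{n}.png").astype(float);b,g,r=im[...,0],im[...,1],im[...,2]
    mid=np.array([.5766,-.2085]);yaw=-.204;x=np.array([np.cos(yaw),np.sin(yaw)]);y=np.array([-x[1],x[0]])
    hue=(g-b)/np.maximum(r-b,1);sat=(r-b)>60
    W=np.zeros(b.shape,bool);W[180:255,290:350]=1
    ye=W&(hue>.72)&sat;orr=W&(hue<.66)&(hue>.2)&sat
    v,u=np.nonzero(ye);A=np.array([ray("side",p,.006)[:2] for p in zip(u,v)])
    a=(A-mid)@x;l=(A-mid)@y;k=abs(a)<.02
    for i in range(3):
        f=np.polyfit(l[k],a[k],1);k=k&(abs(a-np.polyval(f,l))<.006)
    print(n,"line: a(l)=",f,"n",k.sum(),"l range",l[k].min(),l[k].max())
    E=[]
    for uu in range(290,350):
        c=np.nonzero(orr[:,uu])[0]
        if len(c)>2: E.append((uu,c.max()+.5))
    E=np.array(E);Q=np.array([ray("side",p,.01)[:2] for p in E]);print(np.c_[E,(Q-mid)@y,(Q-mid)@x].round(3)[::2])
meas(sys.argv[1])
E
python3 m4.py 0; python3 m4.py 9
```

```text
0 line: a(l)= [0.0004 0.001 ] n 113 l range -0.10108155835664064 0.1006707537276177
[[290.    254.5     0.154  -0.015]
 [292.    254.5     0.151  -0.019]
 [294.    254.5     0.148  -0.023]
 [296.    254.5     0.144  -0.027]
 [298.    254.5     0.141  -0.032]
 [300.    254.5     0.138  -0.036]
 [302.    254.5     0.134  -0.04 ]
 [304.    254.5     0.131  -0.044]
 [306.    254.5     0.128  -0.048]
 [308.    254.5     0.125  -0.052]
 [310.    254.5     0.121  -0.056]
 [312.    254.5     0.118  -0.06 ]
 [314.    254.5     0.115  -0.064]
 [316.    204.5    -0.102   0.11 ]
 [318.    203.5    -0.111   0.109]
 [320.    254.5     0.105  -0.076]
 [322.    254.5     0.102  -0.081]
 [324.    254.5     0.099  -0.085]
 [326.    254.5     0.096  -0.089]
 [328.    254.5     0.092  -0.093]
 [330.    254.5     0.089  -0.097]
 [332.    254.5     0.086  -0.101]
 [334.    254.5     0.083  -0.105]
 [336.    254.5     0.079  -0.109]
 [338.    254.5     0.076  -0.113]
 [340.    254.5     0.073  -0.117]
 [342.    254.5     0.07   -0.121]
 [344.    254.5     0.066  -0.125]
 [346.    254.5     0.063  -0.129]
 
[... 468 characters left out ...]
 [310.    254.5     0.121  -0.056]
 [312.    254.5     0.118  -0.06 ]
 [314.    234.5     0.039  -0.   ]
 [316.    233.5     0.031  -0.001]
 [318.    232.5     0.024  -0.002]
 [320.    254.5     0.105  -0.076]
 [322.    254.5     0.102  -0.081]
 [324.    254.5     0.099  -0.085]
 [326.    254.5     0.096  -0.089]
 [328.    254.5     0.092  -0.093]
 [330.    254.5     0.089  -0.097]
 [332.    254.5     0.086  -0.101]
 [334.    254.5     0.083  -0.105]
 [336.    254.5     0.079  -0.109]
 [338.    254.5     0.076  -0.113]
 [340.    254.5     0.073  -0.117]
 [342.    254.5     0.07   -0.121]
 [344.    254.5     0.066  -0.125]
 [346.    254.5     0.063  -0.129]
 [348.    254.5     0.06   -0.134]]
```

```bash
sed -i 's/E.append((uu,c.max()+.5))/E.append((uu,c.max()+.5))/; s/&(hue>.2)&sat/\&(hue>.2)\&((r-b)>.72*r)\&(r>90)/; s/W\[180:255,290:350\]=1/W[180:248,285:350]=1/' m4.py; python3 m4.py 0; python3 m4.py 9; python3 -c "
import cv2;i=cv2.imread('pics/s9.png');[print(c,i[228:248,c].tolist()) for c in (307,311)]"
```

```text
0 line: a(l)= [0.0004 0.001 ] n 113 l range -0.10108155835664064 0.1006707537276177
[[290.    232.5     0.073   0.06 ]
 [292.    231.5     0.065   0.059]
 [294.    229.5     0.053   0.062]
 [296.    228.5     0.046   0.061]
 [298.    227.5     0.038   0.061]
 [300.    226.5     0.03    0.06 ]
 [302.    225.5     0.022   0.059]
 [304.    223.5     0.01    0.062]
 [306.    222.5     0.002   0.061]
 [308.    221.5    -0.006   0.06 ]
 [310.    220.5    -0.014   0.06 ]
 [312.    219.5    -0.022   0.059]
 [314.    205.5    -0.093   0.111]
 [316.    203.5    -0.107   0.114]
 [318.    203.5    -0.111   0.109]
 [320.    204.5    -0.109   0.1  ]
 [322.    209.5    -0.088   0.075]]
9 line: a(l)= [0.0029 0.0004] n 38 l range -0.09622269942496128 0.1006707537276177
[[304.    228.5     0.032   0.043]
 [306.    239.5     0.072   0.   ]
 [308.    238.5     0.065  -0.001]
 [310.    237.5     0.058  -0.002]
 [312.    236.5     0.05   -0.003]
 [314.    234.5     0.039  -0.   ]
 [316.    233.5     0.031  -0.001]
 [318.    232.5     0.024  -0.002]
 [320.    231.5     0.016  -0.003]
 [322.    229.5     0.004  -0.   ]
 [324.    228.5    -0.004  -0.001]
 [326.    227.5    -0.012  -0.002]
 [329.    225.5    -0.026  -0.002]]
307 [[0, 83, 164], [0, 84, 166], [0, 83, 165], [0, 83, 165], [0, 83, 165], [0, 84, 164], [0, 87, 167], [0, 84, 166], [2, 88, 167], [0, 82, 163], [0, 83, 165], [0, 95, 162], [0, 141, 177], [108, 172, 196], [167, 179, 182], [181, 193, 194], [183, 194, 196], [183, 194, 196], [183, 195, 197], [183, 196, 197]]
311 [[1, 82, 159], [0, 78, 157], [0, 79, 158], [0, 80, 159], [0, 79, 159], [0, 78, 157], [0, 73, 158], [6, 84, 162], [0, 88, 159], [0, 103, 152], [48, 104, 131], [76, 83, 84], [134, 146, 147], [180, 194, 194], [183, 195, 197], [183, 195, 196], [184, 196, 196], [184, 194, 196], [184, 196, 198], [183, 196, 197]]
```

Both cameras put the face within about 1 mm of the line's centre. I'll relax the vertical strain and check that it holds.

```bash
python3 -m crank '[{"linear":[-0.0005,0.001,0],"dr":[0,0,0],"hand":-1},{"linear":[-0.0005,0.002,0],"dr":[0,0,0],"hand":-1},{"linear":[-0.0005,0.002,0],"dr":[0,0,0],"hand":-1},{"linear":[-0.0005,0.002,0],"dr":[0,0,0],"hand":-1},{"linear":[-0.0005,0.002,0],"dr":[0,0,0],"hand":-1},{"linear":[-0.0005,0.002,0],"dr":[0,0,0],"hand":-1},{"linear":[-0.0005,0.002,0],"dr":[0,0,0],"hand":-1},{"linear":[-0.0005,0.002,0],"dr":[0,0,0],"hand":-1}]' 90
python3 m3.py 10 | tail -1; python3 m4.py 10
python3 -c "
import cv2,numpy as np
i=cv2.imread('pics/s10.png');cv2.imwrite('pics/f10.png',np.hstack([i[180:440,110:390],cv2.resize(i[310:400,190:290],(289,260))]))"
```

```text
t: 16.75
eef_pos: [0.54, -0.1999, 0.051]
tool_rot: [-0.703, 0.705, -0.067, 0.074]
contact_force: [4.7, -8.4, -7.0]
gripper_width: 0.265
[ 0.5399 -0.1999  0.051 ] [ 5.2638 -7.2147 -6.4685] 0.2645539234517246 travel -0.05932344942111913 17.15
10 line: a(l)= [0.004  0.0006] n 55 l range -0.09622269942496128 0.1006707537276177
[[304.    238.5     0.072   0.008]
 [306.    239.5     0.072   0.   ]
 [308.    238.5     0.065  -0.001]
 [310.    237.5     0.058  -0.002]
 [312.    235.5     0.046   0.001]
 [314.    234.5     0.039  -0.   ]
 [316.    233.5     0.031  -0.001]
 [318.    231.5     0.019   0.002]
 [320.    230.5     0.012   0.001]
 [322.    229.5     0.004  -0.   ]
 [324.    228.5    -0.004  -0.001]
 [326.    226.5    -0.016   0.001]
 [329.    224.5    -0.03    0.002]]
```

View pics/f10.png

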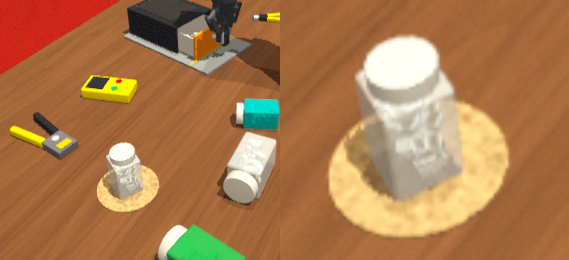

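The jar stands upright inside the coaster (right crop), and the tester, the crimper and the other jars have not moved. The drawer eased back about 1.8 mm, so I'll correct it and check it is steady.

```bash
python3 -m crank '[{"linear":[-0.001,0,0],"dr":[0,0,0],"hand":-1},{"linear":[-0.002,0,0],"dr":[0,0,0],"hand":-1},{"linear":[-0.002,0,0],"dr":[0,0,0],"hand":-1},{"linear":[-0.002,0,0],"dr":[0,0,0],"hand":-1},{"linear":[-0.002,0,0],"dr":[0,0,0],"hand":-1},{"linear":[-0.002,0,0],"dr":[0,0,0],"hand":-1}]' 90
python3 m3.py 11 | tail -1
python3 -m crank '[{"linear":[0,0,0],"dr":[0,0,0],"hand":-1},{"linear":[0,0,0],"dr":[0,0,0],"hand":-1},{"linear":[0,0,0],"dr":[0,0,0],"hand":-1},{"linear":[0,0,0],"dr":[0,0,0],"hand":-1},{"linear":[0,0,0],"dr":[0,0,0],"hand":-1},{"linear":[0,0,0],"dr":[0,0,0],"hand":-1},{"linear":[0,0,0],"dr":[0,0,0],"hand":-1},{"linear":[0,0,0],"dr":[0,0,0],"hand":-1}]'
python3 m3.py 12 | tail -1; python3 m4.py 12
```

```text
t: 17.65
eef_pos: [0.5378, -0.1995, 0.051]
tool_rot: [-0.703, 0.705, -0.067, 0.074]
contact_force: [4.1, -7.9, -6.4]
gripper_width: 0.267
[ 0.5378 -0.1995  0.051 ] [ 4.9889 -8.0773 -6.1148] 0.26143993169369173 travel -0.061473501336067375 18.05
t: 18.72
eef_pos: [0.5378, -0.1995, 0.051]
tool_rot: [-0.703, 0.705, -0.067, 0.074]
contact_force: [5.4, -8.9, -5.5]
gripper_width: 0.263
[ 0.5378 -0.1994  0.051 ] [ 4.7605 -8.2928 -6.2362] 0.2676956740807032 travel -0.061475050153399616 19.1167
12 line: a(l)= [0.008  0.0003] n 39 l range -0.09622269942496128 0.1006707537276177
[[304.    227.5     0.027   0.047]
 [306.    239.5     0.072   0.   ]
 [308.    238.5     0.065  -0.001]
 [310.    237.5     0.058  -0.002]
 [312.    236.5     0.05   -0.003]
 [314.    234.5     0.039  -0.   ]
 [316.    233.5     0.031  -0.001]
 [318.    232.5     0.024  -0.002]
 [320.    231.5     0.016  -0.003]
 [322.    229.5     0.004  -0.   ]
 [324.    228.5    -0.004  -0.001]
 [326.    227.5    -0.012  -0.002]
 [329.    225.5    -0.026  -0.002]]
```

It held steady for over a second, with the face on the line within about 1 mm. Handing in.

```bash
python3 -c "
from station import bot
print(bot.hand_in())"
```

```text
the job is handed in; nothing more can be done
None
```

I stood the small clear jar upright on the cork coaster and let go of it. I then pulled the orange drawer out by its black pull to the yellow line and handed in while still holding it, at about 19 s.

- **Jar:** I set it down on contact (about 10 N) before opening the gripper. The last side picture shows it upright near the middle of the coaster.
- **Drawer:** It is out about 61.5 mm. The side camera puts the face about 1 mm past the line's centre. The top camera, working from the shut position, puts it about 0.5 mm short. The position held steady over the last second. Before that, the drawer had eased back about 1.8 mm once while I relaxed the grip's vertical strain, so I pulled it out again.
- **Other things:** The tester, the crimper and the other jars look unmoved in the last picture. I did not measure them. The cutters were only partly in that view, but the arm never worked near them.
- **Forces:** The largest reading I saw was about 20 N, at the pull. I only read the forces at the end of each move.
- **A check that failed:** In the last stage the arm hid much of the line and face from the top camera, so its reading of the gap was not usable.

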